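# Seat a filter post in a sprung post holder

## Robot

A 6-joint arm with a two-finger parallel gripper is mounted at the origin on a cart in front of the work surface, level with it; the furniture and walls round the work are solid. World frame = base frame: x ahead of the robot, y to its left, z up, the work surface at z = 0. Lengths are in m, angles in rad, forces in N, time in s.
With the tool pointing down it reaches from about 0.3 to 0.75 m from the base axis. Payload 8.5 kg.
Tool frame: the origin (TCP) lies between the finger pads; the fingertips stand 25 mm ahead of it and the grasp point (between the pads) lies 6 mm ahead of it; z points along the fingers, x is the direction in which the jaws open and shut, and the axes are right-handed (so a half turn about z gives the same grasp; the last joint's range is limited). The gripper opens to 85 mm and grips with 20 to 120 N. Pads are 22 mm wide; open, the fingers measure 114 mm over their backs; the gripper's body (76 mm by 85 mm) begins 54 mm behind the grasp point. The pads swing forward as they close: fully open they stand 13 mm farther back than shut.
Start: joints at [0.999, 0.381, 1.297, -0, 1.464, -0.215], TCP at [0.192, 0.515, 0.227] pointing down, gripper open.
Joint ranges: [-3.11, 3.11], [-0.89, 2.33], [0.22, 2.48], [-1.42, 4.56], [0.17, 2.85], [-2.88, 2.88]. Speed limits (rad/s): [2.39, 2.39, 3.14, 3.14, 3.14, 3.14].

## Interface

Orientations are given as a rotation vector (axis times angle).
In Python, from cell import r gives the robot as it stands. The module is installed in compiled form; this text tells all that it offers.
- The arm moves only by the shell command python3 -m crank 'ROWS' [FORCE]. ROWS is JSON, a list of rows, each a list of 7 numbers: the turn, a rotation vector about the world's x, y, z in units of 5 degrees (1.0 is 5 degrees), then the shift along the world's x, y, z in units of 40 mm (1.0 is 40 mm), then the opening in per cent of the stroke, from 0 (shut) to 100 (fully open). A call has 1 to 20 rows; each row is the pose to reach, as a shift and turn from the pose measured when the call began; what a row does not reach only later rows make up. A row lasts 1/12 s, in which the tool goes at most 41.7 mm and 7.16 degrees, less where a joint would pass 70% of its speed; a pose out of reach is approached as far as the arm can. A call with a gripper value outside its range is refused whole. The fingers move at their own pace and stop on an object; FORCE is the grip in N (left out, the last holds). Time passes only in rows, so rows that repeat a pose let the fingers close. It gives the time, the measured TCP pose, the force and the opening at its end, in the units of the state.
- r.observe(): the state, without advancing time (a new reading comes with each control period).
- r.snapshot(name): name is "side" or "top" or "wrist"; returns a dict with "pixels" (384x512x3 uint8, red, green, blue), "fx", "fy", "cx", "cy" (pixels), "R" (3x3) and "t" (3): a world point X has camera coordinates R X + t. Camera axes: x right, y down, z forward; pixel columns grow to the right and rows downward; lengths in m; the calibration is good to about 2 mm. A picture is of the moment at which its call begins. There is no depth.
- r.finish_job(): hands the job in, once; it reports no verdict.
Trained networks look in a picture, given as the dict that the camera call returned (one of the last four; its "shot" number tells which), for a name from the list of things; names that differ only in an ending like _2 or _b are one class to them, and where a whole thing is asked for, a point or a joint stands for the part that bears it (a point fixed in the world has none). Each returns a list of dicts, best first, with "conf" (0 to 1); they miss things now and then, are a little off and sometimes report something else, mostly with a low value. They report only what shows in the picture. A call takes as long as a camera call.
- r.recognise(picture, target): "extent" ([centre column, centre row, width, height] in pixels, round what is visible of it).
- r.silhouettes(picture, target): "pixels" (384x512 bool, what is visible of it) and "extent" ([centre column, centre row, width, height] in pixels, round what is visible of it).
The state is a dict: "clock": time; "joint_positions": joint angles; "qd": joint speeds; "tau": joint torques, N m; "eef_pos": TCP position; "eef_rot": TCP orientation; "force": force on the tool from outside, world axes, zero at the start; "wrist_torque": the same for the moment, N m; "finger_gap": opening from 0.0 (shut) to 1.0 (fully open).
Only numpy, scipy, OpenCV 4.12 (cv2) and the standard library are available. Lean on these libraries where they do the work, as an engineer would, in place of code of your own. Each camera call takes 0.05 s, during which the arm holds its last target. There are 200 camera calls.

## Task

Take the filter mount out of its parking block, put its post into the post holder beside the microscope and slide it down past the side spring plunger until its foot rests on the height stop hidden in the bore. Turn it so that the filter's flat face looks straight towards or away from the plunger knob; feel for the stop, press gently, let go, and leave the bottles and the little box where they are.

Things in the scene. Friction and masses are not known exactly. Their poses are not given: they have to be found in the camera images.
- post_tab (a point): centre of the grip tab at the top of the filter mount, the thing to grasp. Dark metal tab 10 mm thick along its x, 26 mm wide along y, 24 mm tall; under it a dark round filter ring with glass (40 mm across, 8 mm thick along x), under that a steel post of 12 mm diameter. z points up the post. The mount is 142 mm tall, this centre is 130 mm above the foot; mass about 0.2 kg. It starts upright in the parking block.
- post_foot (a point): centre of the flat underside of the post; the last 5 mm taper from 12 mm to 6 mm diameter. Same axes as post_tab.
- post: the whole filter mount; origin and axes those of post_foot.
- stand: fixed white plastic parking block, 54 x 54 x 32 mm; origin at the centre of its underside, z up. Its one hole, at the centre, is 25 mm deep and 13.4 mm wide.
- holder: fixed aluminium post holder; origin at the centre of the underside of its foot plate (50 mm along x, 86 mm along y, 8 mm thick, two dark screws along y). Upright round barrel at the centre, 30 mm outside diameter, 70 mm high, bore 14 mm, mouth flared to 20 mm over the top 6 mm. The spring plunger sits in the barrel's +x side (black knob 28 to 40 mm from the axis).
- holder_mouth (a point): centre of the bore's open mouth, 70 mm above the holder's underside; same axes as the holder.
- plunger (a joint): how far the side plunger is pushed outwards, in m, 0 to 0.008; 0 when the bore is empty. Its round 10 mm nose, 52 mm above the holder's underside, stands about 5 mm into the bore; the post pushes it back 1 to 4 mm. The spring presses with 6.6 N at 0 and 1.2 N more per mm; riding over it and sliding down takes some 2 to 10 N, and its grip keeps the post from dropping.
- stop: height stop inside the bore; its origin is on the bore axis at the holder's underside. The rubber-covered top that the post must rest on is out of sight and was set by the last user somewhere between 11 and 39 mm above this origin: it must be felt. It is sprung: it yields about 4 N per mm, and after 2.5 mm is rigid. More than 16 N on it, or 40 N anywhere on the holder, is too much.
- microscope: fixed bystander: the microscope to the right of the work, origin at its underside; about 0.2 m wide and 0.3 m deep, its eyepieces over 0.4 m high and leaning towards the robot. An arm that comes from the right must draw back first and swing round in front of it.
- white_bottle: bystander: white bottle with cap, 33 mm diameter, 66 mm tall, origin at its underside.
- amber_bottle_1: bystander: amber bottle with dark cap, 34 mm diameter, 78 mm tall, origin at its underside.
- coverslip_box: bystander: small box 31 x 31 x 20 mm, origin at its underside.

How it is judged:
By the outcome, as a careful person would: the job done as asked, in the order asked, and still so for the second after the job is handed in, with the robot touching nothing.
It also fails if it takes over 64 s, if anything falls off the work surface, if the arm or the gripper's body presses on something with over 40 N, if the wrist force passes 120 N, or if a joint passes its speed limit or range.

## Working session

There is one attempt and no reset: what is moved stays moved. The work goes in short steps, Python scripts to look and compute and a shell command to move; the robot and the scene stay as the last step left them, time stands still between calls to the robot, and variables do not carry over. Pictures are saved under pics/ and viewed, about 8 in all and at most 12, crops included, and the job is handed in when it is done.

```bash
mkdir -p pics; cat > h.py <<'E'
from cell import r
import numpy as np, cv2
def save(p,n,crop=None,s=1):
    im=p["pixels"][:,:,::-1]
    if crop: a,b,c,d=crop; im=im[b:d,a:c]
    cv2.imwrite("pics/"+n,cv2.resize(im,None,fx=s,fy=s,interpolation=cv2.INTER_CUBIC))
def ray(p,u,v):
    R=np.array(p["R"]);t=np.array(p["t"])
    d=R.T@np.array([(u-p["cx"])/p["fx"],(v-p["cy"])/p["fy"],1]);return -R.T@t,d
def atz(p,u,v,z):
    c,d=ray(p,u,v);return c+d*(z-c[2])/d[2]
def proj(p,X):
    q=np.array(p["R"])@np.array(X)+np.array(p["t"]);return np.array([p["fx"]*q[0]/q[2]+p["cx"],p["fy"]*q[1]/q[2]+p["cy"]])
def tri(L):
    A=np.zeros((3,3));b=np.zeros(3)
    for p,u,v in L:
        c,d=ray(p,u,v);d=d/np.linalg.norm(d);M=np.eye(3)-np.outer(d,d);A+=M;b+=M@c
    return np.linalg.solve(A,b)
E
python3 - <<'E'
from h import *
np.set_printoptions(precision=4,suppress=True)
P={n:r.snapshot(n) for n in("side","top","wrist")}
for n,p in P.items():
    print(n,"cam",ray(p,0,0)[0],"axis",np.array(p["R"])[2],p["fx"])
    for t in("post_tab","post","stand","holder","plunger","microscope","white_bottle","amber_bottle_1","coverslip_box"):
        print(n,t,[(round(d["conf"],2),np.round(d["extent"]).astype(int).tolist()) for d in r.recognise(p,t)[:2]])
a=np.hstack([P["side"]["pixels"],P["top"]["pixels"]]);
b=np.vstack([P["side"]["pixels"],P["top"]["pixels"]])[:,:,::-1]
cv2.imwrite("pics/a.png",cv2.resize(b,(400*512//512*2//2*1,600)) if 0 else cv2.resize(a[:,:,::-1],(800,300)))
save(P["top"],"top.png",None,1.5);save(P["side"],"side.png",None,1.5)
print(r.observe())
E
```

```text
side cam [0.3156 0.7527 0.6405] axis [ 0.1945 -0.7518 -0.6301] 360.19459077849206
side post_tab [(0.46, [275, 184, 7, 39])]
side post [(0.57, [274, 185, 4, 38])]
side stand [(0.62, [275, 207, 23, 29])]
side holder [(0.73, [231, 275, 32, 49])]
side plunger [(0.63, [275, 209, 20, 23]), (0.43, [216, 258, 6, 9])]
side microscope []
side white_bottle [(0.7, [189, 219, 18, 28])]
side amber_bottle_1 [(0.89, [148, 284, 19, 32]), (0.64, [191, 218, 14, 25])]
side coverslip_box [(0.47, [307, 250, 17, 13])]
top cam [0.353  0.1072 0.988 ] axis [ 0.14    0.0239 -0.9899] 362.6094018195921
top post_tab [(0.65, [285, 204, 15, 13])]
top post []
top stand [(0.87, [283, 205, 30, 26])]
top holder [(0.69, [202, 186, 33, 32]), (0.53, [283, 202, 14, 9])]
top plunger []
top microscope []
top white_bottle [(0.65, [202, 186, 31, 32]), (0.42, [249, 135, 9, 13])]
top amber_bottle_1 [(0.66, [177, 133, 15, 15])]
top coverslip_box [(0.72, [284, 200, 13, 8])]
wrist cam [0.119  0.5434 0.3741] axis [ 0.2867 -0.1091 -0.9518] 303.4979020793819
wrist post_tab []
wrist post []
wrist stand []
wrist holder []
wrist plunger []
wrist microscope []
wrist white_bottle []
wrist amber_bottle_1 []
wrist coverslip_box []
{'clock': 1.5, 'joint_positions': array([ 0.9987,  0.3806,  1.2974,  0.    ,  1.4636, -0.2153]), 'qd': array([ 0.0015,  0.0012, -0.0002,  0.0015,  0.0001,  0.0013]), 'tau': array([ -0.0016, -44.8323, -23.1459,  -0.0003,   0.0006,  -0.    ]), 'eef_pos': array([0.1921, 0.5154, 0.2266]), 'eef_rot': array([-2.5804, -1.7919, -0.    ]), 'force': array([-0.2624,  0.2681,  0.1508]), 'wrist_torque': array([0.0044, 0.0397, 0.0008]), 'finger_gap': 0.9980546732024868}
```

View pics/top.png

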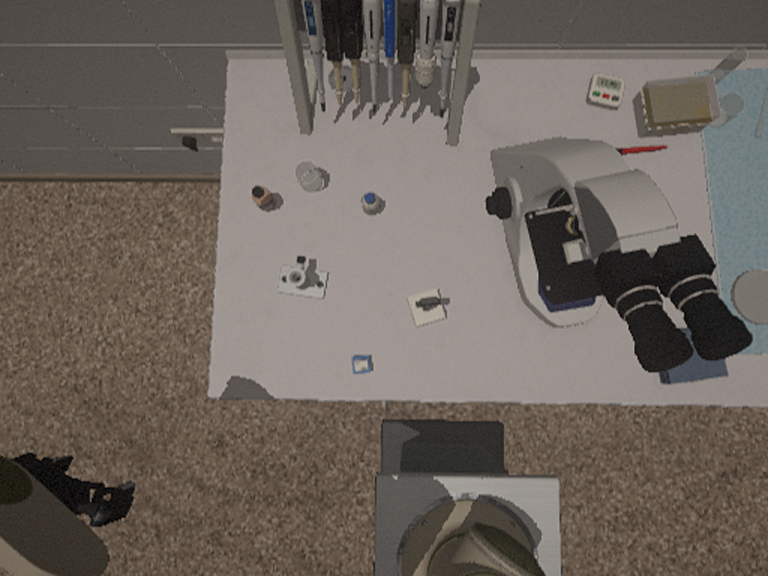

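View pics/side.png

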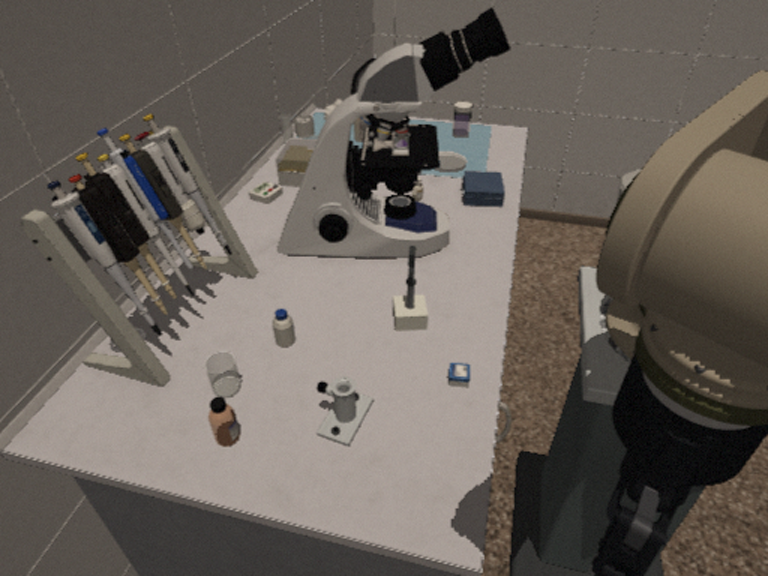

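```bash
python3 - <<'E'
from h import *
np.set_printoptions(precision=4,suppress=True)
p=r.snapshot("top");s=r.snapshot("side")
def sil(p,t):
    L=r.silhouettes(p,t)
    for d in L[:2]:
        m=d["pixels"].astype(np.uint8); ys,xs=np.nonzero(m); print(t,round(d["conf"],2),"cen",xs.mean(),ys.mean(),"minrect",cv2.minAreaRect(np.c_[xs,ys].astype(np.float32)),len(xs))
for t in("post_tab","stand","holder"): print("TOP");sil(p,t);print("SIDE");sil(s,t)
print("stand top",atz(p,283,205,.032),"mouth",atz(p,200.5,183,.07), "tab tri",tri([(p,285,203),(s,275,170)]))
for n,X in dict(white=(248,133,.06),amber=(175,130,.07),box=(241,243,.01)).items(): print(n,atz(p,*X))
a=cv2.resize(p["pixels"][155:220,175:305,::-1],None,fx=6,fy=6,interpolation=cv2.INTER_CUBIC)
cv2.imwrite("pics/c.png",a)
b=cv2.resize(s["pixels"][150:305,200:310,::-1],None,fx=3.8,fy=3.8,interpolation=cv2.INTER_CUBIC);cv2.imwrite("pics/d.png",b)
E
```

```text
TOP
post_tab 0.42 cen 284.72 201.88 minrect ((284.62310791015625, 201.7154083251953), (8.558396339416504, 14.512062072753906), 60.2551155090332) 100
SIDE
post_tab 0.62 cen 274.25925925925924 183.22685185185185 minrect ((274.0, 184.0), (40.0, 6.0), 90.0) 216
TOP
stand 0.75 cen 284.1706586826347 206.67365269461078 minrect ((284.4706115722656, 205.3823699951172), (21.3431339263916, 22.55581283569336), 75.96376037597656) 334
SIDE
stand 0.69 cen 273.3728448275862 208.87715517241378 minrect ((273.5, 208.5), (23.0, 23.0), 90.0) 464
TOP
holder 0.77 cen 201.36070853462158 187.21900161030595 minrect ((202.10812377929688, 184.35134887695312), (31.564605712890625, 26.303836822509766), 9.462321281433105) 621
SIDE
holder 0.69 cen 229.18986083499007 273.441351888668 minrect ((225.4000244140625, 272.20001220703125), (36.671512603759766, 42.93250274658203), 26.56505012512207) 1006
stand top [0.4406 0.0755 0.032 ] mouth [0.4921 0.2888 0.07  ] tab tri [0.4377 0.0745 0.1375]
white [0.6282 0.1692 0.06  ]
amber [0.6327 0.361  0.07  ]
box [0.3399 0.1865 0.01  ]
```

View pics/c.png

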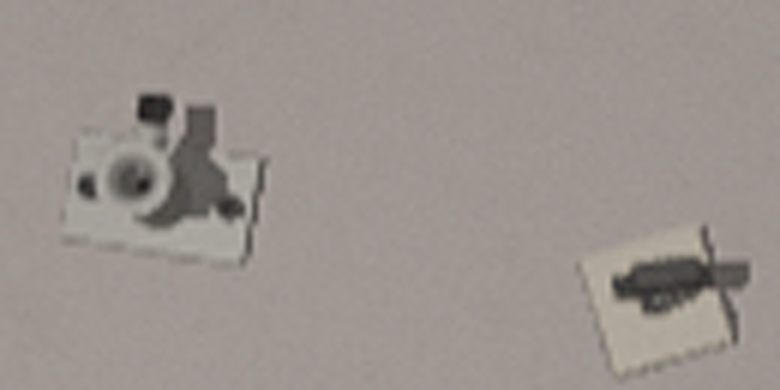

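```bash
python3 - <<'E'
from h import *
from scipy.spatial.transform import Rotation as Ro
np.set_printoptions(precision=4,suppress=True)
p=r.snapshot("top")
f=lambda x,y,z: atz(p,175+x/6,155+y/6,z)
ang=lambda d: np.degrees(np.arctan2(d[1],d[0]))
print("tool x",ang(Ro.from_rotvec(r.observe()["eef_rot"]).as_matrix()[:,0]))
print("stand edges(y)",ang(f(582,262,.032)-f(703,227,.032)),ang(f(620,375,.032)-f(735,345,.032)),"x",ang(f(582,262,.032)-f(620,375,.032)), "cen",(f(582,262,.032)+f(703,227,.032)+f(620,375,.032)+f(735,345,.032))/4)
print("tab y", ang(f(615,287,.137)-f(706,267,.137)))
print("holder edge y",ang(f(62,240,.008)-f(243,266,.008)), "cen plate", (f(62,240,.008)+f(265,157,.008))/2,"mouth",f(130,180,.07),"knob",f(155,108,.052))
k=f(155,108,.052)-f(130,180,.07);print("knob dir",ang(k),np.hypot(*k[:2]))
print("screws",f(85,186,.008),f(231,207,.008),(f(85,186,.008)+f(231,207,.008))/2,ang(f(85,186,.008)-f(231,207,.008)))
E
```

```text
tool x 69.55751928969238
stand edges(y) 106.65349201897654 105.0930351856422 x 18.86350575132391 cen [0.4397 0.0702 0.032 ]
tab y 102.8928562110137
holder edge y 82.27500663398503 cen plate [0.4875 0.2957 0.008 ] mouth [0.4869 0.2985 0.07  ] knob [0.5215 0.2924 0.052 ]
knob dir -10.035340519907109 0.03516014432451184
screws [0.493 0.332 0.008] [0.4838 0.2647 0.008 ] [0.4884 0.2984 0.008 ] 82.20053037769439
```

```bash
python3 -m crank '[[0,0,0,0.6,-1.0,0.2,100],[0,0,0,1.1,-1.9,0.4,100],[0,0,0,1.6,-2.8,0.5,100],[0,0,0,2.1,-3.7,0.6,100],[0,0,0,2.6,-4.6,0.6,100],[0,0,0,3.1,-5.5,0.6,100],[0,0,0,3.6,-6.4,0.6,100],[0,0,0,4.1,-7.3,0.6,100],[0,0,0,4.6,-8.2,0.6,100],[0,0,0,5.1,-9.1,0.6,100],[0,0,0,5.6,-10,0.6,100],[0,0,0,5.8,-10.4,0.6,100],[0,0,0,5.8,-10.7,0.6,100],[0,0,0,5.8,-10.7,0.6,100]]'
```

```text
clock: 3.12
eef_pos: [0.4246, 0.0854, 0.2505]
eef_rot: [2.583, 1.788, -0.001]
force: [-0.3, 0.7, 0.2]
finger_gap: 1.001
```

```bash
python3 -m crank '[[0,0,-1.4,0.1,0,0,100],[0,0,-2.8,0.2,-0.1,0,100],[0,0,-4.2,0.3,-0.2,0,100],[0,0,-5.6,0.3,-0.2,0,100],[0,0,-7,0.3,-0.2,0,100],[0,0,-8.4,0.3,-0.2,0,100],[0,0,-9.8,0.3,-0.2,0,100],[0,0,-11,0.3,-0.2,0,100],[0,0,-11,0.3,-0.2,0,100]]'
python3 - <<'E'
from h import *
from scipy.spatial.transform import Rotation as Ro
np.set_printoptions(precision=4,suppress=True)
p=r.snapshot("wrist");s=r.snapshot("side")
save(p,"w1.png",None,1.5)
M=Ro.from_rotvec(r.observe()["eef_rot"]).as_matrix();print(M, np.degrees(np.arctan2(M[1,0],M[0,0])),"cam",ray(p,0,0)[0])
for t in("post_tab","post","stand"): print(t,[(round(d["conf"],2),np.round(d["extent"],1).tolist()) for d in r.recognise(p,t)[:2]])
print("proj guess tab top",proj(p,[.438,.0745,.149]),"stand",proj(p,[.4397,.0725,.032]))
E
```

```text
clock: 3.87
eef_pos: [0.4363, 0.0782, 0.2506]
eef_rot: [-3.117, -0.389, 0.0]
force: [0.5, -0.6, 0.5]
finger_gap: 1.002
[[ 0.9677  0.2522 -0.0003]
 [ 0.2522 -0.9677  0.0001]
 [-0.0003 -0.0002 -1.    ]] 14.609704653701714 cam [0.4178 0.1552 0.3986]
post_tab [(0.93, [259.9, 180.6, 15.5, 47.0])]
post [(0.87, [261.5, 181.0, 17.4, 43.6])]
stand [(0.86, [258.9, 159.8, 47.4, 52.3])]
proj guess tab top [255.4985 193.1085] stand [256.5459 164.9933]
```

View pics/w1.png

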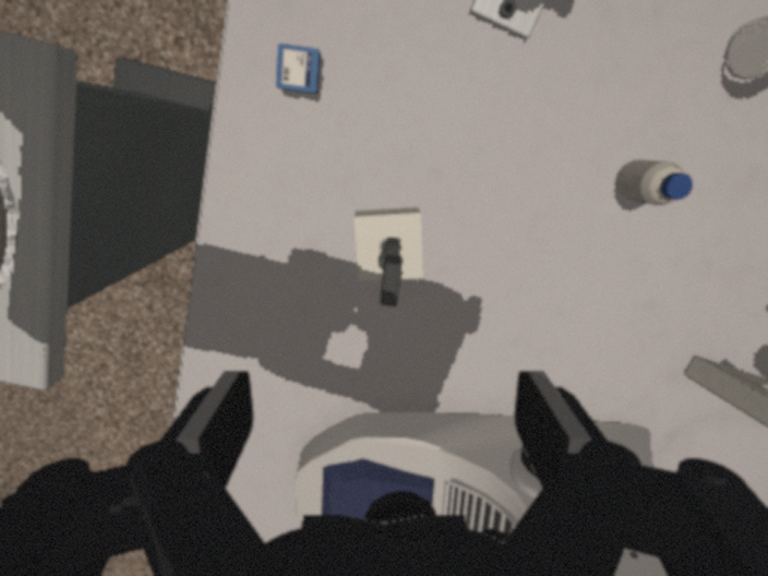

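```bash
python3 - <<'E'
from h import *
p=r.snapshot("wrist");save(p,"w2.png",(225,130,295,210),7.5)
E
```

```text
(no output)
```

View pics/w2.png

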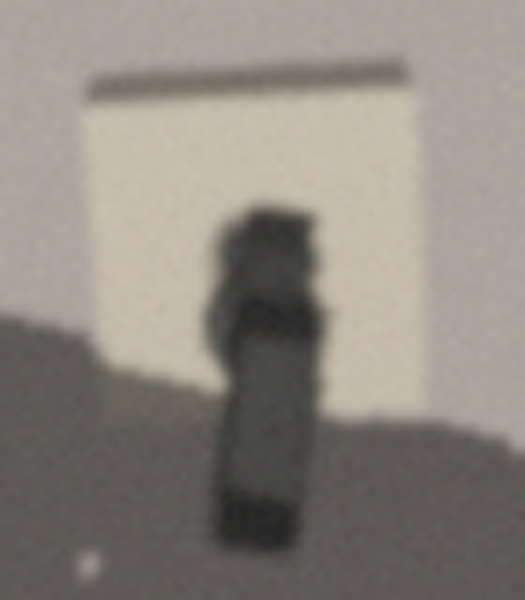

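```bash
python3 - <<'E'
from h import *
np.set_printoptions(precision=4,suppress=True)
p=r.snapshot("wrist")
f=lambda x,y,z: atz(p,225+x/7.5-.5,130+y/7.5-.5,z)
C=[f(*c,.149) for c in((235,335),(320,338),(298,548),(215,546))]
print(np.mean(C,0),[np.linalg.norm(C[i]-C[(i+1)%4]) for i in range(4)])
a=lambda d:np.degrees(np.arctan2(d[1],d[0]))
print(a(C[0]-C[3]),a(C[1]-C[2]),a(C[1]-C[0]),a(C[2]-C[3]))
S=[f(*c,.032) for c in((88,102),(418,85))];print("stand x dir",a(S[1]-S[0]),np.linalg.norm(S[1]-S[0]),a(f(88,102,.032)-f(97,350,.032)))
E
```

```text
[0.441  0.0788 0.149 ] [np.float64(0.009636028118395226), np.float64(0.025435832558871732), np.float64(0.009690486766223408), np.float64(0.025544745119846102)]
99.33384054110736 99.44185887717344 12.488635147231427 13.116289225880056
stand x dir 17.514835072672255 0.05316424439863709 105.51386741389369
```

```bash
python3 -m crank '[[0,0,-0.5,0.06,0,-0.7,100],[0,0,-1,0.12,0.02,-1.5,100],[0,0,-1,0.12,0.02,-2.2,100],[0,0,-1,0.12,0.02,-2.7,60],[0,0,-1,0.12,0.02,-2.7,40],[0,0,-1,0.12,0.02,-2.7,30],[0,0,-1,0.12,0.02,-2.7,30]]' 40
python3 - <<'E'
from h import *
s=r.snapshot("side");p=r.snapshot("wrist")
im=np.hstack([cv2.resize(s["pixels"][110:230,230:330],(400,480),interpolation=2),cv2.resize(p["pixels"][120:384,150:370],(400,480))])
cv2.imwrite("pics/g.png",im[:,:,::-1]);print(r.observe())
E
```

```text
clock: 4.8
eef_pos: [0.4421, 0.0782, 0.1438]
eef_rot: [3.131, 0.259, 0.003]
force: [-0.2, -0.3, -0.1]
finger_gap: 0.455
{'clock': 4.9, 'joint_positions': array([-8.96845140e-02,  2.93343116e-01,  1.70127677e+00,  2.28593262e-05,
        1.14456068e+00, -2.54833746e-01]), 'qd': array([ 0.0003276 , -0.00014536,  0.00745032,  0.00026272, -0.00613152,
        0.0027122 ]), 'tau': array([-3.68334528e-02, -3.54885936e+01, -1.89268631e+01, -4.90468865e-04,
        8.05007498e-03, -3.69586880e-03]), 'eef_pos': array([0.44212357, 0.07822132, 0.14390429]), 'eef_rot': array([3.13049557, 0.25907375, 0.00373796]), 'force': array([-0.43164598, -0.10928937, -0.12479703]), 'wrist_torque': array([ 0.03230015,  0.09798198, -0.04405568]), 'finger_gap': 0.30482069669285106}
```

View pics/g.png

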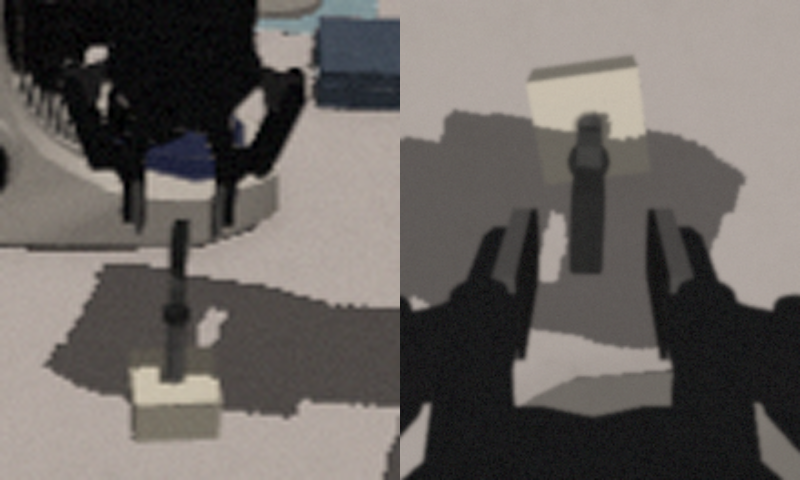

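```bash
python3 - <<'E'
from h import *
np.set_printoptions(precision=4,suppress=True)
s=r.snapshot("side");p=r.snapshot("wrist")
for n,X in dict(tabtop=[.441,.0788,.149],tabbot=[.441,.0788,.125],ringbot=[.441,.0788,.085],standtop=[.441,.0788,.032],tipclosed=[.442,.0782,.119],tip_open13=[.442,.0782,.132]).items():
    a=proj(s,X);b=proj(p,X); print(n,"side crop",(a-[230,110])*4,"wrist crop",(b-[150,120])*1.818+[400,0])
for e in(.013,-.013): print("tab end",e,(proj(p,[.441-e*.17,.0788+e,.149])-[150,120])*1.818+[400,0])
for d in r.recognise(p,"post_tab")[:1]+r.recognise(s,"post_tab")[:1]: print(d)
E
```

```text
tabtop side crop [176.8489 228.0673] wrist crop [585.9455 234.1547]
tabbot side crop [175.701  260.9458] wrist crop [586.5863 198.5598]
ringbot side crop [173.8755 313.2353] wrist crop [587.36   155.5832]
standtop side crop [171.6117 378.0789] wrist crop [588.051 117.205]
tipclosed side crop [173.9836 268.1526] wrist crop [589.3202 193.0341]
tip_open13 side crop [174.5805 250.65  ] wrist crop [589.197  210.1347]
tab end 0.013 [585.7046 192.5466]
tab end -0.013 [586.1744 273.697 ]
{'extent': [254.8, 227.7, 22.9, 91.3], 'conf': 0.82}
{'extent': [275.4, 185.0, 6.9, 38.2], 'conf': 0.66}
```

```bash
python3 -m crank '[[0,0,0,0,0,0,15],[0,0,0,0,0,0,0],[0,0,0,0,0,0,0],[0,0,0,0,0,0,0],[0,0,0,0,0,0,0],[0,0,0,0,0,0,0]]' 60
python3 - <<'E'
from h import *
s=r.snapshot("side");p=r.snapshot("wrist")
im=np.hstack([cv2.resize(s["pixels"][110:230,230:330],(400,480),interpolation=2),cv2.resize(p["pixels"][120:384,150:370],(400,480))])
cv2.imwrite("pics/g2.png",im[:,:,::-1]);o=r.observe();print(o["force"],o["wrist_torque"],o["finger_gap"],o["eef_pos"])
E
```

```text
clock: 5.6
eef_pos: [0.4419, 0.0782, 0.1435]
eef_rot: [3.131, 0.259, 0.003]
force: [0.2, 0.4, 4.9]
finger_gap: 0.049
[0.4224112  1.13989092 5.38779813] [-0.00350233  0.02244119 -0.02158842] 0.044821675286796855 [0.44190955 0.07824678 0.14347504]
```

View pics/g2.png

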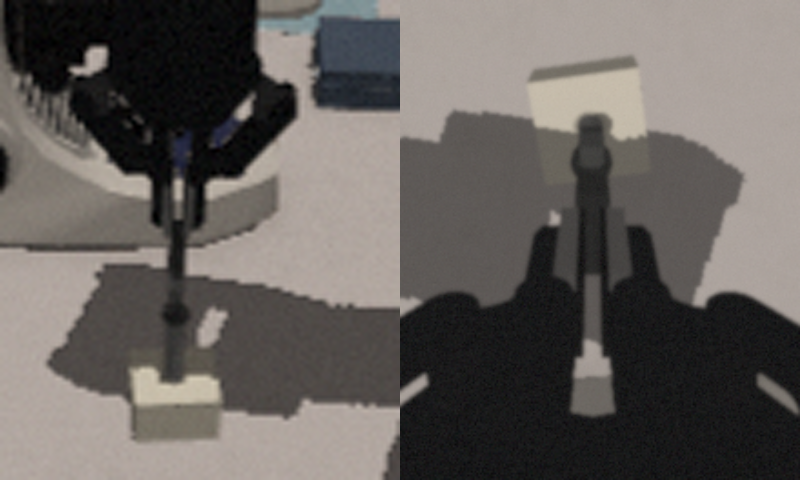

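```bash
python3 -m crank '[[0,0,0,0,0,0.1,40],[0,0,0,0,0,0.1,45],[0,0,0,0,0,0.1,45],[0,0,0,0,0,-0.2,45],[0,0,0,0,0,-0.55,45],[0,0,0,0,0,-0.55,45]]' 60
python3 -m crank '[[0,0,0,0,0,0,20],[0,0,0,0,0,0,0],[0,0,0,0,0,0,0],[0,0,0,0,0,0,0],[0,0,0,0,0,0,0],[0,0,0,0,0,0,0]]' 60
python3 - <<'E'
from h import *
s=r.snapshot("side");p=r.snapshot("wrist")
im=np.hstack([cv2.resize(s["pixels"][110:230,230:330],(400,480),interpolation=2),cv2.resize(p["pixels"][120:384,150:370],(400,480))])
cv2.imwrite("pics/g3.png",im[:,:,::-1]);o=r.observe();print(o["force"],o["wrist_torque"],o["finger_gap"],o["eef_pos"])
E
```

```text
clock: 6.2
eef_pos: [0.4407, 0.0783, 0.1196]
eef_rot: [-3.13, -0.259, 0.004]
force: [-0.3, 1.2, -0.1]
finger_gap: 0.45
clock: 6.7
eef_pos: [0.4409, 0.0783, 0.12]
eef_rot: [-3.131, -0.259, 0.002]
force: [-0.9, 0.8, 3.6]
finger_gap: 0.101
[-0.05162037 -0.0413534   3.35672386] [ 0.02441512  0.12749213 -0.02815828] 0.10265864865872636 [0.44089515 0.0782992  0.11999296]
```

View pics/g3.png

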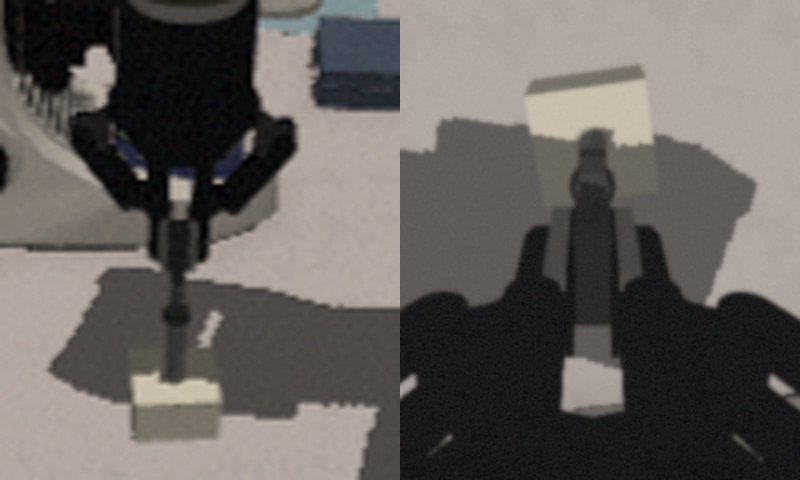

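```bash
python3 -m crank '[[0,0,0,0,0,0.15,0],[0,0,0,0,0,0.4,0],[0,0,0,0,0,0.9,0],[0,0,0,0,0,1.6,0],[0,0,0,0,0,2.4,0],[0,0,0,0,0,3.0,0],[0,0,-0.5,0.1,0.6,3.0,0],[0,0,-1.5,0.3,1.4,3.0,0],[0,0,-2.5,0.5,2.2,3.0,0],[0,0,-3.5,0.7,3,3.0,0],[0,0,-3.5,0.8,3.4,3.0,0],[0,0,-3.5,0.8,3.4,3.0,0],[0,0,-3.5,0.8,3.4,3.0,0]]'
python3 - <<'E'
from h import *
from scipy.spatial.transform import Rotation as Ro
p=r.snapshot("wrist");t=r.snapshot("top")
o=r.observe();print(o["force"],o["wrist_torque"],o["finger_gap"],o["eef_pos"]);M=Ro.from_rotvec(o["eef_rot"]).as_matrix();print(np.degrees(np.arctan2(M[1,0],M[0,0])))
print("cam",ray(p,0,0)[0],"expect mouth px",proj(p,[.488,.298,.07]),proj(t,[.488,.298,.07]))
print([(d["conf"],d["extent"]) for d in r.recognise(p,"holder")[:1]])
save(p,"h1.png",None,1.5)
E
```

```text
clock: 7.88
eef_pos: [0.4725, 0.2148, 0.2396]
eef_rot: [3.134, -0.217, -0.004]
force: [-1.3, 0.3, -2.5]
finger_gap: 0.105
[ 0.67509246  0.01944811 -2.69645393] [-0.00812563  0.00020019 -0.01150198] 0.10048868739799798 [0.47258291 0.21368817 0.23988141]
-8.060120498030894
cam [0.48451773 0.29345209 0.38756223] expect mouth px [259.39677497  86.67220979] [196.87718797 184.56577591]
[(0.87, [266.1, 86.0, 66.2, 72.9])]
```

View pics/h1.png

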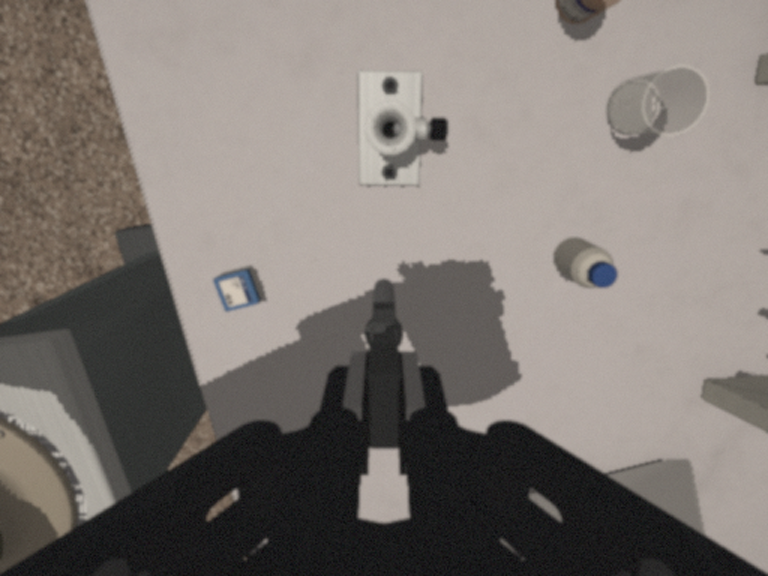

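```bash
python3 - <<'E'
from h import *
np.set_printoptions(precision=4,suppress=True)
p=r.snapshot("wrist");t=r.snapshot("top")
o=r.observe();e=o["eef_pos"];print(e)
for z in(.113,):
  print("foot pred px*1.5",1.5*proj(p,[e[0],e[1],e[2]-z]),"tab top",1.5*proj(p,[e[0],e[1],e[2]+.029]))
g=cv2.cvtColor(p["pixels"],cv2.COLOR_RGB2GRAY);g=cv2.resize(g[60:115,230:300],None,fx=6,fy=6,interpolation=cv2.INTER_CUBIC)
c=cv2.HoughCircles(g,cv2.HOUGH_GRADIENT,1.5,20,param1=80,param2=30,minRadius=40,maxRadius=110)
if c is not None:
  for x,y,R in c[0][:4]:
    u,v=230+x/6-.4,60+y/6-.4;X=atz(p,u,v,.07);print(u,v,R/6,"mm",R/6/p["fx"]*.3176*1000,X)
print("hand",atz(p,260.3,87.0,.07))
# plate from edges: corners at /1.5
f=lambda a,b:atz(p,a/1.5-.2,b/1.5-.2,.008)
C=[f(359,72),f(421,73),f(420,186),f(360,186)];print("plate",np.mean(C,0),np.degrees(np.arctan2(*(C[0]-C[3])[1::-1])),np.degrees(np.arctan2(*(C[1]-C[2])[1::-1])),[np.linalg.norm(C[i]-C[i-1]) for i in range(4)])
sc=f(390,85),f(389,172);print("screws",np.mean(sc,0),np.degrees(np.arctan2(*(sc[0]-sc[1])[1::-1])))
cv2.imwrite("pics/h2.png",np.vstack([cv2.resize(p["pixels"][60:200,220:300,::-1],(342,600),interpolation=2)]))
E
```

```text
[0.4728 0.2135 0.2401]
foot pred px*1.5 [382.793  277.6717] tab top [381.2279 414.6613]
hand [0.4894 0.2963 0.07  ]
plate [0.4897 0.2968 0.008 ] 81.58449470825337 82.88592829784996 [np.float64(0.08518751417668256), np.float64(0.047225597057346975), np.float64(0.084473865861663), np.float64(0.04914394670819055)]
screws [0.4894 0.298  0.008 ] 81.52143696660409
```

View pics/h2.png

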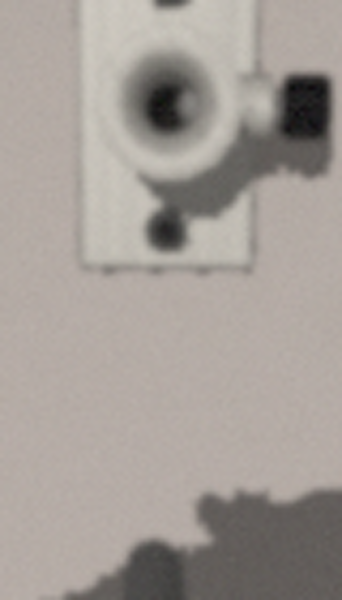

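```bash
python3 -m crank '[[0,0,0,0.2,0.9,0,0],[0,0,0,0.4,1.7,0,0],[0,0,0,0.42,2.08,0,0],[0,0,0,0.42,2.08,0,0],[0,0,0,0.42,2.08,0,0]]'
python3 - <<'E'
from h import *
np.set_printoptions(precision=4,suppress=True)
s=r.snapshot("side");e=r.observe()["eef_pos"];print(e)
q=lambda X:4*(proj(s,X)-[180,150])
for z in(.105,.113): print("foot",q([e[0],e[1],e[2]-z]))
print("tabtop",q([*e[:2],e[2]+.029]),"mouth",q([.4895,.2965,.07]),"plate",q([.4895,.2965,.008]))
save(s,"s2.png",(180,150,300,290),4)
E
```

```text
clock: 8.55
eef_pos: [0.4895, 0.2965, 0.2399]
eef_rot: [3.134, -0.221, -0.003]
force: [-0.9, -0.1, -2.1]
finger_gap: 0.102
[0.4896 0.2959 0.2401]
foot [186.1062 333.0423]
foot [187.011  344.5217]
tabtop [168.7314 112.6157] mouth [192.8813 422.6821] plate [198.8777 498.5707]
```

View pics/s2.png

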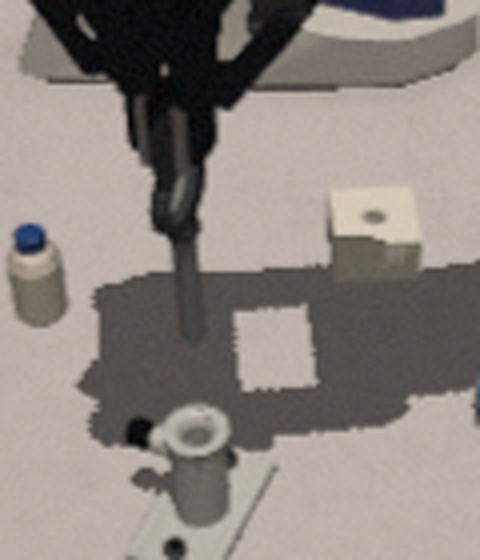

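```bash
python3 -m crank '[[0,0,0,0,0.01,-0.6,0],[0,0,0,0,0.01,-1.1,0],[0,0,0,0,0.01,-1.3,0],[0,0,0,0,0.01,-1.4,0],[0,0,0,0,0.01,-1.4,0]]'
python3 -m crank '[[0,0,0,0,0.01,-0.06,0],[0,0,0,0,0.01,-0.12,0],[0,0,0,0,0.01,-0.18,0],[0,0,0,0,0.01,-0.24,0],[0,0,0,0,0.01,-0.24,0]]'
```

```text
clock: 9.02
eef_pos: [0.4896, 0.2957, 0.1841]
eef_rot: [3.133, -0.224, -0.004]
force: [-0.1, 0.9, -2.2]
finger_gap: 0.105
clock: 9.43
eef_pos: [0.491, 0.2973, 0.1793]
eef_rot: [-3.129, 0.224, -0.008]
force: [-2.1, 3.4, 6.0]
finger_gap: 0.101
```

```bash
python3 -m crank '[[0,0,0,0,0,0.1,0],[0,0,0,0,0,0.1,0]]'
python3 - <<'E'
from h import *
np.set_printoptions(precision=4,suppress=True)
s=r.snapshot("side");w=r.snapshot("wrist");t=r.snapshot("top");o=r.observe();print(o["eef_pos"],o["force"],o["wrist_torque"])
a=cv2.resize(s["pixels"][205:285,195:265],(490,560),interpolation=2)
b=cv2.resize(w["pixels"][80:290,205:305],(267,560),interpolation=2)
cv2.imwrite("pics/k.png",np.hstack([a,b])[:,:,::-1])
e=o["eef_pos"]
for n,X in dict(mouth=[.4895,.2965,.07],foot=[*e[:2],e[2]-.105]).items(): print(n,(proj(s,X)-[195,205])*7,(proj(w,X)-[205,80])*2.667+[490,0])
E
```

```text
clock: 9.6
eef_pos: [0.4918, 0.2975, 0.1855]
eef_rot: [-3.128, 0.223, -0.015]
force: [0.1, -0.9, -2.6]
finger_gap: 0.101
[0.491  0.2971 0.1831] [ 0.4017  0.2299 -2.0833] [-0.0156 -0.0297  0.034 ]
mouth [232.5422 354.6936] [614.9252 283.8289]
foot [225.6403 336.7767] [618.9552 288.7048]
```

View pics/k.png

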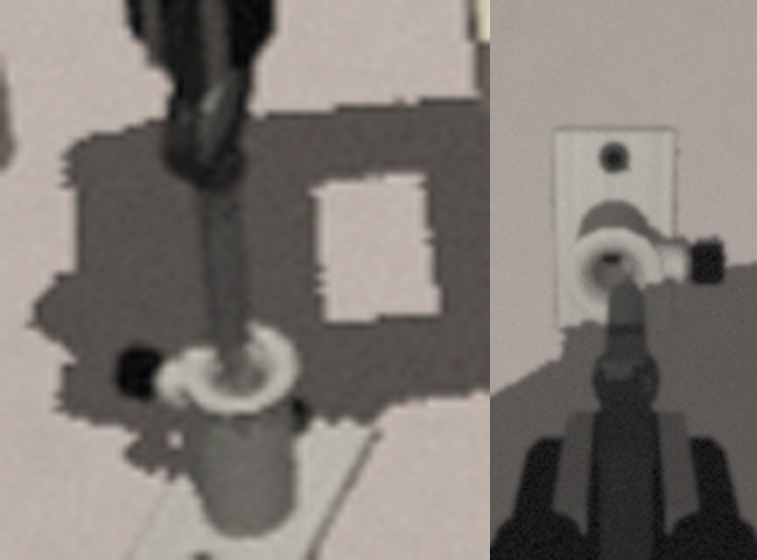

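```bash
cat > st.py <<'E'
from h import *
from scipy.spatial.transform import Rotation as Ro
np.set_printoptions(precision=4,suppress=True)
o=r.observe();M=Ro.from_rotvec(o["eef_rot"]);m=M.as_matrix()
y=np.degrees(np.arctan2(m[1,0],m[0,0]))
D=Ro.from_euler("z",np.radians(-8))*Ro.from_euler("x",np.pi)
print("t",o["clock"],"pos",o["eef_pos"],"F",o["force"],"T",o["wrist_torque"],"yaw",y,"zaxis",m[:,2],"turn to vertical,yaw-8 (units)",np.degrees((D*M.inv()).as_rotvec())/5,"gap",o["finger_gap"])
E
python3 st.py
```

```text
t 9.75 pos [0.491  0.2971 0.1831] F [ 0.4017  0.2299 -2.0833] T [-0.0156 -0.0297  0.034 ] yaw -8.177765495032446 zaxis [ 0.0054  0.0037 -1.    ] turn to vertical,yaw-8 (units) [-0.0421  0.062   0.0354] gap 0.1039244138768301
```

```bash
python3 -m crank '[[-0.04,0.06,0.03,-0.03,0.06,0,0],[-0.04,0.06,0.03,-0.06,0.11,0,0],[-0.04,0.06,0.03,-0.06,0.11,0,0],[-0.04,0.06,0.03,-0.06,0.11,-0.07,0],[-0.04,0.06,0.03,-0.06,0.11,-0.14,0],[-0.04,0.06,0.03,-0.06,0.11,-0.2,0],[-0.04,0.06,0.03,-0.06,0.11,-0.2,0]]'; python3 st.py
python3 - <<'E'
from h import *
s=r.snapshot("side");w=r.snapshot("wrist")
a=cv2.resize(s["pixels"][205:285,195:265],(490,560),interpolation=2)
b=cv2.resize(w["pixels"][80:290,205:305],(267,560),interpolation=2)
cv2.imwrite("pics/k2.png",np.hstack([a,b])[:,:,::-1])
E
```

```text
clock: 10.33
eef_pos: [0.4884, 0.3014, 0.1744]
eef_rot: [3.134, -0.22, -0.001]
force: [-0.1, 0.9, -3.1]
finger_gap: 0.1
t 10.3333 pos [0.4884 0.3014 0.1744] F [-0.0703  0.8733 -3.0525] T [ 0.1777 -0.021  -0.03  ] yaw -8.035477007512453 zaxis [-0.0008  0.     -1.    ] turn to vertical,yaw-8 (units) [-0.0001 -0.0089  0.0071] gap 0.10031998352515278
```

```bash
python3 -m crank '[[0,0,0,0,0,-0.05,0],[0,0,0,0,0,-0.1,0],[0,0,0,0,0,-0.15,0],[0,0,0,0,0,-0.15,0]]'; python3 st.py
```

```text
clock: 10.77
eef_pos: [0.4886, 0.3018, 0.1687]
eef_rot: [-3.133, 0.22, 0.0]
force: [1.4, 2.3, -4.6]
finger_gap: 0.105
t 10.7667 pos [0.4886 0.3018 0.1687] F [ 1.4021  2.2706 -4.6304] T [ 0.7031 -0.1918 -0.0262] yaw -8.031054575257645 zaxis [-0.     0.001 -1.   ] turn to vertical,yaw-8 (units) [-0.0112 -0.0001  0.0062] gap 0.10502049059692461
```

```bash
python3 -m crank '[[0,0,0,0,0,-0.05,0],[0,0,0,0,0,-0.1,0],[0,0,0,0,0,-0.1,0]]'; python3 st.py
```

```text
clock: 11.02
eef_pos: [0.4884, 0.3019, 0.1643]
eef_rot: [-3.133, 0.22, 0.001]
force: [0.0, 2.0, -0.7]
finger_gap: 0.102
t 11.0167 pos [0.4884 0.3019 0.1643] F [ 0.0119  1.9934 -0.6596] T [ 0.7946  0.0788 -0.0035] yaw -8.026374024119704 zaxis [-0.0008  0.0011 -1.    ] turn to vertical,yaw-8 (units) [-0.013  -0.0088  0.0053] gap 0.10159033726002123
```

```bash
python3 -m crank '[[0,0,0,0,0.02,-0.05,0],[0,0,0,0,0.02,-0.1,0],[0,0,0,0,0.02,-0.1,0]]'; python3 st.py
```

```text
clock: 11.27
eef_pos: [0.4881, 0.3027, 0.1601]
eef_rot: [-3.133, 0.22, 0.002]
force: [-1.4, 1.8, -2.2]
finger_gap: 0.105
t 11.2667 pos [0.4881 0.3027 0.1601] F [-1.4196  1.8176 -2.1969] T [0.7571 0.2345 0.0431] yaw -8.021476474189239 zaxis [-0.0013  0.001  -1.    ] turn to vertical,yaw-8 (units) [-0.0111 -0.0154  0.0043] gap 0.10465114346398506
```

```bash
python3 -m crank '[[0,0,0,0,0,-0.05,0],[0,0,0,0,0,-0.1,0],[0,0,0,0,0,-0.1,0]]'; python3 st.py
```

```text
clock: 11.52
eef_pos: [0.488, 0.3028, 0.1561]
eef_rot: [-3.133, 0.22, 0.002]
force: [0.5, 2.5, -1.9]
finger_gap: 0.103
t 11.5167 pos [0.488  0.3028 0.1561] F [ 0.5309  2.5175 -1.858 ] T [ 0.8402  0.0896 -0.0261] yaw -8.020378732379214 zaxis [-0.0013  0.0013 -1.    ] turn to vertical,yaw-8 (units) [-0.0153 -0.0148  0.0041] gap 0.10303369594021466
```

```bash
python3 -m crank '[[0.1,0,0,0,0,-0.03,0],[0.2,0,0,0,0,-0.08,0],[0.2,0,0,0,0,-0.08,0]]'; python3 st.py
```

```text
clock: 11.77
eef_pos: [0.488, 0.3021, 0.1528]
eef_rot: [-3.116, 0.219, 0.004]
force: [0.9, -0.3, -1.1]
finger_gap: 0.1
t 11.7667 pos [0.488  0.3021 0.1528] F [ 0.8803 -0.3073 -1.1436] T [0.0321 0.1243 0.0288] yaw -8.027876364638988 zaxis [-0.0015  0.018  -0.9998] turn to vertical,yaw-8 (units) [-0.206  -0.0168  0.006 ] gap 0.10039148621872841
```

```bash
python3 -m crank '[[0,0,0,0,0,-0.05,0],[0,0,0,0,0,-0.1,0],[0,0,0,0,0,-0.1,0]]'; python3 st.py
```

```text
clock: 12.02
eef_pos: [0.488, 0.3019, 0.1488]
eef_rot: [-3.116, 0.219, 0.004]
force: [-0.5, 0.5, 3.2]
finger_gap: 0.101
t 12.0167 pos [0.488  0.3019 0.1488] F [-0.4549  0.5063  3.1846] T [0.0963 0.2053 0.0267] yaw -8.033671789695232 zaxis [-0.0012  0.0177 -0.9998] turn to vertical,yaw-8 (units) [-0.2034 -0.0142  0.0071] gap 0.10062043791862521
```

```bash
python3 -m crank '[[0,0,0,0,0,-0.05,0],[0,0,0,0,0,-0.1,0],[0,0,0,0,0,-0.1,0]]'; python3 st.py
```

```text
clock: 12.27
eef_pos: [0.4879, 0.3017, 0.1447]
eef_rot: [-3.117, 0.219, 0.004]
force: [0.4, 0.5, 0.1]
finger_gap: 0.103
t 12.2667 pos [0.4879 0.3017 0.1447] F [0.404  0.4682 0.1268] T [ 0.1999  0.1193 -0.0727] yaw -8.033219267826171 zaxis [-0.0015  0.0174 -0.9998] turn to vertical,yaw-8 (units) [-0.1998 -0.017   0.007 ] gap 0.10273864051566692
```

```bash
cat > chk.py <<'E'
import sys
from cell import r
o=r.observe();print(o["eef_pos"].round(4),o["force"].round(1),o["wrist_torque"].round(2));sys.exit(o["force"][2]>float(sys.argv[1]))
E
L(){ python3 chk.py 6; }
L && python3 -m crank '[[0,0,0,0,0,-0.03,0],[0,0,0,0,0,-0.05,0],[0,0,0,0,0,-0.05,0]]' >/dev/null && L && python3 -m crank '[[0,0,0,0,0,-0.03,0],[0,0,0,0,0,-0.05,0],[0,0,0,0,0,-0.05,0]]' >/dev/null && L && python3 -m crank '[[0,0,0,0,0,-0.03,0],[0,0,0,0,0,-0.05,0],[0,0,0,0,0,-0.05,0]]' >/dev/null && L && python3 -m crank '[[0,0,0,0,0,-0.03,0],[0,0,0,0,0,-0.05,0],[0,0,0,0,0,-0.05,0]]' >/dev/null && L
```

```text
[0.4879 0.3017 0.1447] [0.4 0.5 0.1] [ 0.2   0.12 -0.07]False
```

```bash
sed -i 's/sys.exit(\(.*\))$/sys.exit(int(\1))/' chk.py
L(){ python3 chk.py 6; }
L && python3 -m crank '[[0,0,0,0,0,-0.03,0],[0,0,0,0,0,-0.05,0],[0,0,0,0,0,-0.05,0]]' >/dev/null && L && python3 -m crank '[[0,0,0,0,0,-0.03,0],[0,0,0,0,0,-0.05,0],[0,0,0,0,0,-0.05,0]]' >/dev/null && L && python3 -m crank '[[0,0,0,0,0,-0.03,0],[0,0,0,0,0,-0.05,0],[0,0,0,0,0,-0.05,0]]' >/dev/null && L && python3 -m crank '[[0,0,0,0,0,-0.03,0],[0,0,0,0,0,-0.05,0],[0,0,0,0,0,-0.05,0]]' >/dev/null && L
```

```text
[0.4879 0.3017 0.1447] [0.4 0.5 0.1] [ 0.2   0.12 -0.07]
[0.4882 0.3018 0.1436] [-1.5  0.1  9.7] [ 0.11  0.58 -0.03]
```

```bash
python3 -m crank '[[0,0,0,0,0,0,0],[0,0,0,0,0,0,0]]' >/dev/null; python3 chk.py 20; python3 -m crank '[[0,0,0,0,0,0.02,0],[0,0,0,0,0,0.04,0],[0,0,0,0,0,0.04,0]]' >/dev/null;  python3 chk.py 20
python3 - <<'E'
from h import *
s=r.snapshot("side");w=r.snapshot("wrist");e=r.observe()["eef_pos"]
# dark column profile along the post in the side view
g=cv2.cvtColor(s["pixels"],cv2.COLOR_RGB2GRAY)
ax=lambda h:proj(s,[.4885,.3005,h])
for h in np.arange(.06,.2,.004):
    u,v=ax(h);u=int(round(u));v=int(round(v));print(round(h,3),u,v,g[v,u-9:u+10].tolist())
for t in("post_tab","post","holder"): print(t,[(round(d["conf"],2),np.round(d["extent"],1).tolist()) for d in r.recognise(s,t)[:2]])
E
```

```text
[0.4881 0.3018 0.1436] [-2.   0.3  5.1] [ 0.07  0.59 -0.01]
[0.4877 0.3016 0.1441] [-0.7  0.5 -7. ] [ 0.21  0.02 -0.06]
0.06 228 260 [166, 149, 143, 151, 111, 109, 105, 88, 73, 70, 73, 76, 87, 131, 171, 178, 162, 117, 81]
0.064 228 259 [180, 176, 175, 142, 78, 73, 72, 64, 65, 69, 71, 69, 69, 95, 149, 176, 178, 149, 90]
0.068 228 258 [183, 177, 175, 142, 80, 76, 74, 66, 62, 69, 69, 70, 62, 93, 139, 167, 178, 160, 122]
0.072 228 257 [112, 132, 165, 142, 75, 77, 80, 71, 62, 73, 70, 71, 70, 96, 141, 160, 176, 168, 126]
0.076 228 255 [81, 88, 102, 111, 98, 75, 75, 57, 56, 59, 69, 66, 68, 74, 129, 174, 181, 148, 89]
0.08 228 254 [81, 80, 80, 76, 79, 81, 73, 61, 56, 66, 72, 70, 67, 75, 93, 107, 109, 97, 82]
0.084 228 253 [83, 83, 78, 81, 80, 80, 72, 61, 55, 59, 70, 65, 64, 71, 81, 78, 79, 83, 81]
0.088 228 251 [80, 81, 81, 78, 80, 80, 74, 58, 58, 63, 66, 62, 63, 80, 82, 80, 81, 78, 81]
0.092 228 250 [79, 81, 80, 81, 79, 79, 74, 59, 56, 60, 59, 60, 71, 76, 82, 78, 81, 78, 78]
0.096 227 249 [80, 82, 79, 84, 81, 79, 78, 72, 53, 46, 46, 50, 59, 72, 79, 79, 78, 80, 79]
0.1 227 247 [81, 82, 81, 7
[... 1639 characters left out ...]
, 7, 20, 18, 28, 50, 50, 35, 18, 4, 11, 12, 3, 10]
0.176 225 220 [17, 33, 58, 51, 30, 13, 12, 9, 20, 19, 23, 28, 13, 16, 14, 9, 12, 10, 15]
0.18 225 218 [15, 28, 51, 56, 50, 20, 8, 15, 13, 5, 15, 14, 11, 10, 15, 15, 11, 17, 7]
0.184 225 217 [15, 17, 19, 23, 23, 13, 7, 6, 8, 11, 13, 9, 11, 0, 6, 8, 13, 17, 14]
0.188 225 215 [8, 10, 12, 14, 16, 18, 6, 12, 9, 13, 9, 14, 16, 9, 12, 18, 5, 20, 11]
0.192 225 213 [10, 12, 14, 9, 14, 15, 15, 12, 6, 3, 11, 12, 10, 13, 7, 12, 14, 9, 18]
0.196 224 212 [13, 12, 14, 18, 11, 12, 13, 8, 16, 23, 15, 13, 9, 11, 8, 12, 5, 17, 13]
post_tab [(0.66, [227.8, 242.2, 12.8, 37.4])]
post [(0.67, [227.4, 241.9, 13.7, 35.7])]
holder [(0.81, [229.4, 274.1, 37.8, 45.5])]
```

```bash
L(){ python3 chk.py 11; }
python3 -m crank '[[0,0,0,0,0,-0.01,0],[0,0,0,0,0,-0.02,0],[0,0,0,0,0,-0.02,0]]' >/dev/null; L && python3 -m crank '[[0,0,0,0,0,-0.01,0],[0,0,0,0,0,-0.02,0],[0,0,0,0,0,-0.02,0]]' >/dev/null && L && python3 -m crank '[[0,0,0,0,0,-0.01,0],[0,0,0,0,0,-0.02,0],[0,0,0,0,0,-0.02,0]]' >/dev/null && L
```

```text
[0.4879 0.3018 0.1445] [-1.7  0.6  0.4] [ 0.12  0.36 -0.04]
[0.4881 0.3018 0.1445] [-2.9  0.4  5.4] [-0.02  0.68  0.04]
[0.4883 0.3019 0.1444] [-2.9 -0.3  7.1] [ 0.    0.87 -0.  ]
```

```bash
python3 -m crank '[[0,0.1,0,-0.02,0,0,0],[0,0.15,0,-0.03,0,0,0],[0,0.15,0,-0.03,0,0,0]]' >/dev/null; python3 st.py;  python3 -m crank '[[0,0,0,0,0,-0.015,0],[0,0,0,0,0,-0.03,0],[0,0,0,0,0,-0.03,0]]' >/dev/null;  python3 chk.py 11
```

```text
t 14.1833 pos [0.4879 0.3018 0.1444] F [ 1.8228 -0.3121 -0.5863] T [-0.0053 -0.5421 -0.0611] yaw -8.039480701889994 zaxis [-0.0101  0.0185 -0.9998] turn to vertical,yaw-8 (units) [-0.212  -0.1153  0.0091] gap 0.10426552565111033
[0.4885 0.3019 0.1442] [ 0.2 -0.   7.9] [-0.16  0.12 -0.02]
```

```bash
python3 -m crank '[[0,0,0,0,0,-0.02,0],[0,0,0,0,0,-0.04,0]]' ; python3 -m crank '[[0,0,0,0,0,0,0]]'; python3 chk.py 11
```

```text
clock: 14.6
eef_pos: [0.4887, 0.3021, 0.1438]
eef_rot: [-3.115, 0.219, 0.013]
force: [-3.6, 0.2, 11.9]
finger_gap: 0.102
clock: 14.68
eef_pos: [0.4884, 0.3019, 0.1439]
eef_rot: [-3.115, 0.219, 0.013]
force: [-0.1, -0.1, -3.9]
finger_gap: 0.102
[0.4884 0.3019 0.1439] [-0.1 -0.1 -3.9] [-0.2   0.05 -0.01]
```

```bash
L(){ python3 chk.py 10; }
python3 -m crank '[[0,0,0,0,0,0.06,0],[0,0,0,0,0,0.12,0],[0,0,0,0,0,0.15,0],[0,0,0,0,0,0.15,0]]'>/dev/null; L; 
python3 -m crank '[[0,0,0,0,0,-0.02,0],[0,0,0,0,0,-0.04,0]]' >/dev/null; L && python3 -m crank '[[0,0,0,0,0,-0.02,0],[0,0,0,0,0,-0.04,0]]' >/dev/null && L && python3 -m crank '[[0,0,0,0,0,-0.02,0],[0,0,0,0,0,-0.04,0]]' >/dev/null && L && python3 -m crank '[[0,0,0,0,0,-0.02,0],[0,0,0,0,0,-0.04,0]]' >/dev/null && L && python3 -m crank '[[0,0,0,0,0,-0.02,0],[0,0,0,0,0,-0.04,0]]' >/dev/null && L && python3 -m crank '[[0,0,0,0,0,-0.02,0],[0,0,0,0,0,-0.04,0]]' >/dev/null && L && python3 -m crank '[[0,0,0,0,0,-0.02,0],[0,0,0,0,0,-0.04,0]]' >/dev/null && L
```

```text
[0.488  0.3018 0.1489] [  1.2   0.  -14.2] [ 0.05 -0.38 -0.01]
[0.4885 0.302  0.1486] [-1.4 -0.8  6.4] [-0.13  0.32  0.02]
[0.4887 0.3021 0.1484] [-2.6 -0.6  7.9] [-0.27  0.72  0.  ]
[0.4888 0.3022 0.1478] [-3.4 -1.1  8.5] [-0.32  0.87 -0.04]
[0.4887 0.3023 0.1471] [-3.3 -1.   7.5] [-0.38  0.85 -0.01]
[0.4887 0.3023 0.1462] [-4.3 -1.8  7.9] [-0.46  0.92 -0.03]
[0.4887 0.3024 0.1453] [-3.7 -1.4  7.3] [-0.39  0.92 -0.01]
[0.4887 0.3024 0.1445] [-3.3 -2.1 10. ] [-0.45  1.03 -0.02]
```

```bash
L(){ python3 chk.py 12.5; }
python3 -m crank '[[-0.1,0.15,0,-0.02,-0.01,0,0],[-0.1,0.15,0,-0.02,-0.01,0,0]]'>/dev/null; L; 
python3 -m crank '[[0,0,0,0,0,-0.02,0],[0,0,0,0,0,-0.04,0]]' >/dev/null; L && python3 -m crank '[[0,0,0,0,0,-0.02,0],[0,0,0,0,0,-0.04,0]]' >/dev/null && L && python3 -m crank '[[0,0,0,0,0,-0.02,0],[0,0,0,0,0,-0.04,0]]' >/dev/null && L && python3 -m crank '[[0,0,0,0,0,-0.02,0],[0,0,0,0,0,-0.04,0]]' >/dev/null && L
```

```text
[0.4886 0.3024 0.1446] [0.1 0.8 0.9] [ 0.18 -0.22 -0.04]
[0.4892 0.3027 0.1441] [-3.4  0.1 12.6] [-0.12  0.55  0.01]
```

```bash
python3 -m crank '[[0,0,0,-0.01,0,-0.02,0],[0,0,0,-0.01,0,-0.04,0]]' >/dev/null; python3 chk.py 14 && python3 -m crank '[[0,0,0,0,0,-0.03,0],[0,0,0,0,0,-0.05,0]]' >/dev/null; python3 st.py
```

```text
[0.4892 0.3028 0.1438] [-2.3 -1.  13.4] [-0.33  0.75 -0.02]
t 16.85 pos [0.4893 0.3029 0.1433] F [-3.2699 -1.4307 16.5438] T [-0.3969  1.0395 -0.0013] yaw -7.9991540512347346 zaxis [-0.008   0.0154 -0.9998] turn to vertical,yaw-8 (units) [-0.1767 -0.092   0.0006] gap 0.1032953441220526
```

```bash
python3 -m crank '[[0,0,0,0,0,0.01,0],[0,0,0,-0.01,0,0.01,0]]' >/dev/null; python3 st.py; python3 -m crank '[[0,0,0,0,0,0,20],[0,0,0,0,0,0,40],[0,0,0,0,0,0,45],[0,0,0,0,0,0,45],[0,0,0,0,0,0,45]]'; python3 st.py
cat > im.py <<'E'
from h import *
s=r.snapshot("side");g=cv2.cvtColor(s["pixels"],cv2.COLOR_RGB2GRAY)
for h in np.arange(.088,.112,.002):
    u,v=proj(s,[.4885,.3005,h]);u=int(round(u));v=int(round(v));print(round(h,3),u,v,g[v,u-6:u+9].tolist())
E
python3 im.py
```

```text
t 17.0167 pos [0.4887 0.3028 0.1435] F [-0.4482 -1.8249  1.04  ] T [-0.3038  0.287  -0.042 ] yaw -7.998575423862881 zaxis [-0.0086  0.015  -0.9999] turn to vertical,yaw-8 (units) [-0.1719 -0.0989  0.0005] gap 0.10114956150780603
clock: 17.43
eef_pos: [0.4888, 0.3028, 0.1435]
eef_rot: [-3.119, 0.218, 0.015]
force: [0.5, -0.0, 0.3]
finger_gap: 0.453
t 17.4333 pos [0.4888 0.3028 0.1435] F [ 0.5048 -0.0484  0.3008] T [ 0.0473 -0.0133  0.0375] yaw -8.000079006591362 zaxis [-0.0084  0.0151 -0.9999] turn to vertical,yaw-8 (units) [-0.1731 -0.096   0.0008] gap 0.45279059512698333
0.088 228 251 [79, 79, 79, 74, 56, 57, 59, 53, 56, 66, 72, 81, 79, 80, 82]
0.09 228 251 [79, 79, 79, 74, 56, 57, 59, 53, 56, 66, 72, 81, 79, 80, 82]
0.092 228 250 [80, 76, 76, 70, 55, 57, 57, 54, 56, 65, 81, 82, 78, 80, 84]
0.094 227 249 [81, 83, 80, 82, 67, 42, 40, 45, 49, 51, 67, 80, 82, 82, 82]
0.096 227 249 [81, 83, 80, 82, 67, 42, 40, 45, 49, 51, 67, 80, 82, 82, 82]
0.098 227 248 [80, 82, 76, 62, 41, 29, 29, 32, 36, 39, 66, 80, 80, 82, 80]
0.1 227 247 [74, 52, 43, 36, 33, 29, 23, 39, 49, 42, 42, 63, 83, 82, 82]
0.102 227 247 [74, 52, 43, 36, 33, 29, 23, 39, 49, 42, 42, 63, 83, 82, 82]
0.104 227 246 [51, 31, 32, 27, 26, 32, 32, 46, 72, 72, 48, 61, 81, 81, 78]
0.106 227 245 [40, 34, 30, 26, 32, 49, 50, 43, 60, 82, 60, 59, 80, 82, 84]
0.108 227 245 [40, 34, 30, 26, 32, 49, 50, 43, 60, 82, 60, 59, 80, 82, 84]
0.11 227 244 [36, 32, 34, 30, 30, 55, 51, 44, 46, 43, 44, 62, 82, 80, 79]
0.112 227 243 [39, 40, 43, 36, 42, 60, 58, 51, 38, 28, 40, 65, 81, 80, 82]
```

```bash
python3 -m crank '[[0,0,0,0,0,0.3,45],[0,0,0,0,0,0.9,60],[0,0,0,0,0,1.7,60],[0,0,0,0,0,2.5,60],[0,0,0,0,-0.4,3.2,60],[0,0,0,0,-1.2,3.6,60],[0,0,0,-0.1,-2.0,3.6,60],[0,0,0,-0.2,-2.4,3.6,60],[0,0,0,-0.2,-2.4,3.6,60],[0,0,0,-0.2,-2.4,3.6,60]]'
python3 im.py; python3 - <<'E'
from h import *
np.set_printoptions(precision=4,suppress=True)
for n in("wrist","top"):
    p=r.snapshot(n)
    for t in("post_tab","post","holder"):
        for d in r.silhouettes(p,t)[:1]:
            ys,xs=np.nonzero(d["pixels"]);q=cv2.minAreaRect(np.c_[xs,ys].astype(np.float32))
            B=[atz(p,*c,.157) for c in cv2.boxPoints(q)]
            print(n,t,round(d["conf"],2),np.round(d["extent"],1),"rect",q[1],q[2],"edges ang",[round(float(np.degrees(np.arctan2(*(B[i]-B[i-1])[1::-1]))),1) for i in range(4)],[round(1000*float(np.linalg.norm(B[i]-B[i-1])),1) for i in range(4)],np.mean(B,0))
    for t,X in(("white_bottle",None),("amber_bottle_1",None),("coverslip_box",None)): print(n,t,[(round(d["conf"],2),np.round(d["extent"]).tolist()) for d in r.recognise(p,t)[:2]])
p=r.snapshot("wrist");g=cv2.cvtColor(p["pixels"],cv2.COLOR_RGB2GRAY)
u,v=proj(p,[.489,.302,.16]).astype(int);print(u,v)
for y in range(v-26,v+30,2): print(y,g[y,u-18:u+20].tolist())
E
```

```text
clock: 18.32
eef_pos: [0.4809, 0.2065, 0.2878]
eef_rot: [-3.119, 0.22, 0.014]
force: [-0.2, 0.5, -0.5]
finger_gap: 0.596
0.088 228 251 [171, 168, 160, 130, 53, 52, 53, 55, 56, 97, 149, 171, 173, 174, 174]
0.09 228 251 [171, 168, 160, 130, 53, 52, 53, 55, 56, 97, 149, 171, 173, 174, 174]
0.092 228 250 [169, 170, 173, 136, 52, 56, 53, 54, 53, 116, 168, 169, 172, 171, 175]
0.094 227 249 [170, 170, 170, 170, 135, 38, 36, 39, 44, 43, 120, 174, 171, 174, 169]
0.096 227 249 [170, 170, 170, 170, 135, 38, 36, 39, 44, 43, 120, 174, 171, 174, 169]
0.098 227 248 [170, 172, 159, 125, 70, 24, 27, 32, 34, 36, 119, 173, 172, 170, 171]
0.1 227 247 [150, 104, 72, 49, 29, 27, 27, 34, 47, 40, 61, 132, 172, 172, 175]
0.102 227 247 [150, 104, 72, 49, 29, 27, 27, 34, 47, 40, 61, 132, 172, 172, 175]
0.104 227 246 [87, 42, 31, 28, 28, 22, 29, 40, 68, 71, 53, 122, 171, 173, 171]
0.106 227 245 [57, 32, 29, 22, 31, 43, 46, 37, 69, 81, 57, 114, 174, 171, 171]
0.108 227 245 [57, 32, 29, 22, 31, 43, 46, 37, 69, 81, 57, 114, 174, 171, 171]
0.11 227 244 [52, 31, 33, 29, 33, 54, 56, 51, 52, 65, 83, 132, 171, 171, 174
[... 5363 characters left out ...]
]
96 [170, 166, 162, 156, 167, 183, 188, 191, 187, 190, 189, 189, 184, 159, 118, 72, 48, 41, 36, 40, 41, 45, 60, 80, 90, 93, 92, 94, 93, 96, 95, 98, 96, 96, 96, 97, 98, 98]
98 [169, 165, 161, 154, 166, 182, 190, 188, 188, 188, 191, 192, 188, 171, 129, 82, 58, 56, 50, 48, 51, 50, 64, 83, 92, 96, 94, 94, 98, 98, 100, 95, 97, 97, 97, 97, 97, 96]
100 [169, 167, 159, 157, 169, 184, 189, 189, 189, 188, 190, 192, 187, 182, 172, 156, 147, 138, 114, 89, 82, 84, 90, 91, 94, 96, 95, 96, 95, 95, 97, 97, 97, 97, 95, 95, 96, 99]
102 [168, 167, 161, 159, 167, 183, 190, 187, 187, 187, 190, 190, 184, 187, 186, 187, 187, 174, 148, 123, 105, 96, 95, 99, 96, 97, 94, 98, 97, 101, 97, 95, 99, 96, 95, 99, 96, 100]
```

```bash
python3 -c "
from cell import r
print(r.observe()['clock'],r.finish_job())"
```

```text
the job is handed in; nothing more can be done
19.1167 None
```

The filter mount is in the post holder, past the plunger and pressed onto the hidden stop. I let go of it, drew the arm clear and handed the job in at 19.1 s.

**Grasp:** The first grip closed on top of the tab, because the fingertips stood about 25 mm farther back than the description says. I opened, went lower and gripped the tab properly. The opening then read about 10 % of the stroke, which fits a 10 mm tab.

**Insertion:** The first try touched the flared mouth with about 8 N. I backed off, shifted about 5 mm and it went in.

**Stop:** Sliding down past the plunger read a steady 7.5 N or so. From there the force climbed at about 5 N/mm to 16.5 N, which leaves roughly 9 N on the stop itself, under its 16 N limit. The rise came at the same height on repeated approaches.

**Last checks:**
- **Angle:** in the wrist image the tab lies parallel to the foot plate, so the filter face looks along the plunger axis, to within about a degree.
- **Height:** the side image shows the same height before and after letting go, though it only resolves about 3 mm.
- **Force:** it read about 0 after letting go.

**Not confirmed:**
- The images put the foot's height only within about 10 mm, so that it rests on the stop relies on the force readings.
- I never moved towards the bottles or the box. The last wrist image found all three, but I did not measure whether they had moved, and the top camera's networks missed them.
- I could not look at a picture of the final state because my 12 views were used up.

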